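# Hang the crown carrier on the conveyor rail

### The job

Pick up the hooked carrier whose rectangular tray holds the small crown caps, bring it to the front of the conveyor rail, lift its hook over the rail's upstanding front lip and lower it until the carrier hangs on the lip with the hook behind it, near the middle of the rail and square to it, before you let go. Leave the other carrier, with the round foot and the single large cap, standing where it is.

Things in the scene. Friction and masses are not known exactly. Their poses are not given: they have to be found in the camera images.
- carrier_grip (a point): Centre of the upright dark steel grip tab (30 mm in x, 12 mm thick in y, 50 mm high) on top of the carrier to hang, 141 mm above its underside. Loose, 0.3 kg, 166 mm high, stands on a rectangular aluminium tray (x -34 to +10, 74 mm wide, 18 high) with two stacks of 32 mm crowns. Pinch the tab from above along y, clear of the bridge 25 mm below centre. x: way the hook reaches, z up.
- hook_tip (a point): Middle of the lower end of that carrier's down-turned hook: 46 mm in x and 47 mm below carrier_grip, same axes. Steel, 24 mm wide: strap down to the foot at x 10 to 16 mm from carrier_grip, flat bridge (underside 31 mm below carrier_grip) back to the hook at x 43 to 49 mm, 16 mm long below the bridge. The lip fits in the 27 mm gap between strap and hook.
- rail_lip (a point): Middle of the top edge of the front lip of the fixed steel rail (240 mm long), 155 mm above the table. x: from the robot's side over the lip, y along the rail, z up. Lip 6 mm thick, front face 95 mm high; behind it a groove 34 mm wide, 22 deep, rear wall 6 mm lower. Hung, the carrier's x is along this x, carrier_grip 31 mm above and 19 to 40 mm in front; it may lean till the strap meets the face.
- other_grip (a point): Centre of the same grip tab on the other hooked carrier: same frame, sizes and axes, but a round foot 72 mm across that carries one large copper vacuum cap (66 mm). One carrier stands left and one right of the space in front of the rail, either way round. Leave this one standing where it is.
There are look-alikes about, which are no part of the job. What is shaped like the part that bears carrier_grip but blue is not meant.

How it is judged:
On the way, in this order (a step that is already met when the one before it is completed fails the run):
1. the hook's end is held above the groove, higher than the lip (z of hook_tip in the frame of rail_lip above 0.001 m and x of hook_tip in the frame of rail_lip between 0.003 and 0.037 m and y of hook_tip in the frame of rail_lip between -0.1 and 0.1 m), for 0.05 s.
2. the hook is down behind the lip while the fingers still hold the carrier (z of hook_tip in the frame of rail_lip below -0.008 m and x of hook_tip in the frame of rail_lip between 0.003 and 0.037 m and contact force between the fingers and carrier above 1 N), for 0.1 s.
At the end, for the whole second after the job is handed in: The crown carrier hangs at rest on the rail, the end of its hook in the groove at least 7 mm below the top of the lip and within 50 mm of the rail's middle, leaning less than 17 degrees and square to the rail within 15 degrees; the other carrier stands within 30 mm of where it was (z of hook_tip in the frame of rail_lip below -0.007 m and x of hook_tip in the frame of rail_lip between 0.003 and 0.037 m and y of hook_tip in the frame of rail_lip between -0.05 and 0.05 m and angle between carrier_grip's own z axis and vertical below 0.3 rad and angle between the y axis of carrier_grip and the y axis of rail_lip, either way round below 0.26 rad and linear speed of carrier below 0.03 m/s and distance of other_grip from where it was at the start of the episode below 0.03 m); the robot touches nothing.
It fails at once if the other carrier is moved more than 30 mm or tipped (distance of other_grip from where it was at the start of the episode above 0.03 m or angle between other_grip's own z axis and vertical above 0.3 rad).
It also fails if it takes over 40 s, if anything falls off the work surface, if the arm or the gripper's body presses on something with over 40 N, if the wrist force passes 120 N, or if a joint passes its speed limit or range.

### The arm

A 7-joint arm with a two-finger parallel gripper is mounted at the origin on the work surface. World frame = base frame: x ahead of the robot, y to its left, z up, the work surface at z = 0. Lengths are in m, angles in rad, forces in N, time in s.
With the tool pointing down it reaches from about 0.425 to 0.975 m from the base axis. Payload 16.7 kg.
Tool frame: the origin (TCP) lies on the centre line of the jaws, within the pads' length; the fingertips stand 19 mm ahead of it and the grasp point (between the pads) is the TCP (bot.finger_overhang is the distance from the TCP to the fingertips, in m); y points along the fingers, x is the direction in which the jaws open and shut, and the axes are right-handed (so a half turn about y gives the same grasp; the last joint's range is limited). The gripper opens to 85 mm and grips with 20 to 120 N. Pads are 22 mm wide; open, the fingers measure 114 mm over their backs; the gripper's body (76 mm by 85 mm) begins 54 mm behind the grasp point. The pads swing forward as they close: fully open they stand 13 mm farther back than shut.
Start: joints at [1.159, 0.426, 0.074, 1.606, -0.034, 1.111, -0.067], TCP at [0.175, -0.652, 0.217] pointing down, gripper open.
Joint ranges: [-2.85, 2.85], [-0.5, 2.14], [-1.23, 1.37], [0.21, 2.46], [-1.02, 4.16], [0.16, 2.05], [-2.73, 2.73]. Speed limits (rad/s): [1.89, 1.89, 2.39, 2.39, 3.01, 3.01, 3.01].

### API

Orientations are given as a 3x3 rotation matrix whose columns are the frame's x, y, z axes.
In Python, from station import bot gives the robot as it stands.
- The arm moves only by the shell command python3 -m inch 'ROWS' [OPENING]. ROWS is JSON, one flat list of numbers, 6 for each row, row after row: the shift along the tool's x, y, z in m, then the turn, a rotation vector about the tool's x, y, z in rad. In form: [tx, ty, tz, rx, ry, rz, tx, ty, tz, rx, ry, rz, ...]. A call has 1 to 12 rows; each row is the pose to reach, as a shift and turn from the pose commanded when the call began, along the tool's axes at that moment; what a row does not reach only later rows make up. A row lasts 1/10 s, in which the tool goes at most 50 mm and 8.59 degrees, less where a joint would pass 70% of its speed; a pose out of reach is approached as far as the arm can. A call with a gripper value outside its range is refused whole. OPENING is the finger opening in m, from 0 to 0.0854, set as the call begins (- or left out, the last holds). The fingers move at their own pace and stop on an object; the grip force is fixed at half the most. Time passes only in rows, so rows that repeat a pose let the fingers close. It gives the time, the measured TCP pose, the force and the opening at its end, in the units of the state.
- bot.get_obs(): the state, without advancing time (a new reading comes with each control period).
- bot.grab_frame(name): name is "side" or "top"; returns a dict with "image" (400x640x3 uint8, red, green, blue), "fx", "fy", "cx", "cy" (pixels), "rvec" (rotation vector, rad) and "tvec" (3), from world to camera coordinates, as OpenCV has them. Camera axes: x right, y down, z forward; pixel columns grow to the right and rows downward; lengths in m; the calibration is good to about 2 mm. A picture is of the moment at which its call begins. There is no depth.
- bot.close_job(): hands the job in, once; it reports no verdict.
The state is a dict: "time_s": time; "q": joint angles; "qvel": joint speeds; "tau": joint torques, N m; "tcp_pos": TCP position; "orientation": TCP orientation; "wrist_force": force on the tool from outside, world axes, zero at the start; "moment": the same for the moment, N m; "finger_gap": finger opening in m.
Only numpy, scipy, OpenCV 4.12 (cv2) and the standard library are available. Lean on these libraries where they do the work, as an engineer would, in place of code of your own. Each camera call takes 0.05 s, during which the arm holds its last target. There are 200 camera calls.

## Working session

There is one attempt and no reset: what is moved stays moved. The work goes in short steps, Python scripts to look and compute and a shell command to move; the robot and the scene stay as the last step left them, time stands still between calls to the robot, and variables do not carry over. Pictures are saved under pics/ and viewed, about 8 in all and at most 12, crops included, and the job is handed in when it is done.

```bash
mkdir -p pics; cat > h.py <<'E'
import numpy as np, cv2, pickle
from station import bot
def grab(n):
    f=bot.grab_frame(n); pickle.dump(f,open(f'pics/{n}.pkl','wb')); return f
def load(n): return pickle.load(open(f'pics/{n}.pkl','rb'))
def cam(f):
    R=cv2.Rodrigues(np.array(f['rvec'],float))[0]; t=np.array(f['tvec'],float).ravel(); return R,t
def ray(f,u,v):
    R,t=cam(f); d=R.T@np.array([(u-f['cx'])/f['fx'],(v-f['cy'])/f['fy'],1]); return -R.T@t,d
def onz(f,u,v,z):
    c,d=ray(f,u,v); return c+d*(z-c[2])/d[2]
def proj(f,p):
    R,t=cam(f); q=R@np.array(p)+t; return np.array([f['fx']*q[0]/q[2]+f['cx'],f['fy']*q[1]/q[2]+f['cy']])
def tri(f1,p1,f2,p2):
    a,d=ray(f1,*p1); b,e=ray(f2,*p2); d/=np.linalg.norm(d); e/=np.linalg.norm(e)
    s=np.linalg.lstsq(np.c_[d,-e],b-a,rcond=None)[0]; x=a+s[0]*d; y=b+s[1]*e
    return (x+y)/2,np.linalg.norm(x-y)
E
python3 - <<'E'
from h import *
for n in('side','top'):
    f=grab(n); cv2.imwrite(f'pics/{n}0.png',f['image'][:,:,::-1]); c,_=ray(f,0,0); print(n,f['fx'],c,cam(f)[0][2])
o=bot.get_obs(); print(o['tcp_pos'],np.round(o['orientation'],3),o['finger_gap'],o['time_s'])
E
```

```text
side 400.64897550467845 [0.37450773 0.64479828 0.57142944] [ 0.13601826 -0.8240396  -0.54996161]
top 376.7220869089476 [0.42540021 0.01223678 1.10320231] [ 0.05773645  0.00514744 -0.99831859]
[ 0.17523874 -0.651466    0.21610481] [[ 0.26  -0.     0.966]
 [-0.966  0.001  0.26 ]
 [-0.001 -1.    -0.   ]] 0.08548848759054893 0.1
```

View pics/side0.png

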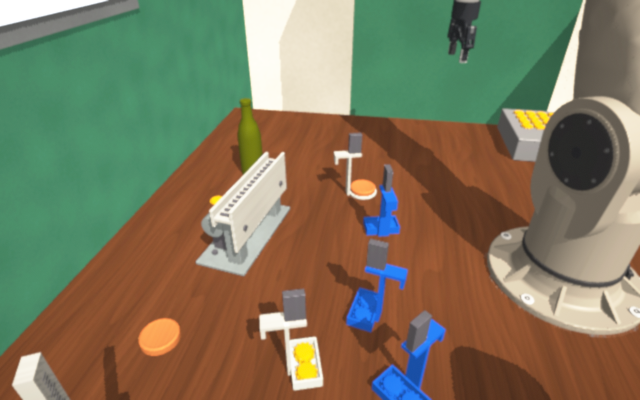

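View pics/top0.png

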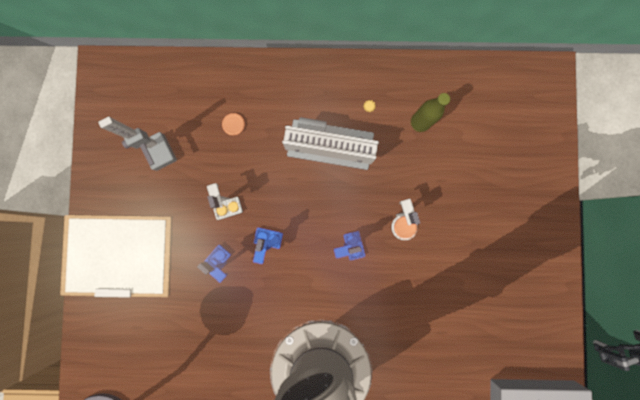

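Side view: white crown carrier has its tab at (294,305), hook at (263,325) and tray at (305,362). The rail is near (255,200).
Top view: crown carrier at (222,203), rail at (330,143).

Possible look-alikes (top-view pixels):
- Three blue carriers at (265,243), (215,262) and (350,245): excluded by colour.
- White carrier with round foot and large cap at (405,222): the other carrier.
- Grey item at (140,140): not a carrier.

I choose (222,203), and will check it in a close crop.

```bash
python3 - <<'E'
from h import *
s=load('side')['image'];t=load('top')['image']
def c(i,x,y,w,h,k): return cv2.resize(i[y:y+h,x:x+w],(w*k,h*k),interpolation=cv2.INTER_CUBIC)
A=np.zeros((600,800,3),np.uint8)
A[:600,:400]=c(s,245,275,80,120,5)      # 5x
A[:300,400:800]=c(t,190,170,80,60,5)   # 5x
A[300:600,400:800]=c(t,275,112,114,86,4)[:300,:400] if 0 else cv2.resize(t[110:185,280:380],(400,300),interpolation=cv2.INTER_CUBIC) #4x
cv2.imwrite('pics/crop1.png',A[:,:,::-1])
A=c(s,190,145,110,135,4)
cv2.imwrite('pics/crop2.png',A[:,:,::-1])
E
```

```text
(no output)
```

View pics/crop1.png

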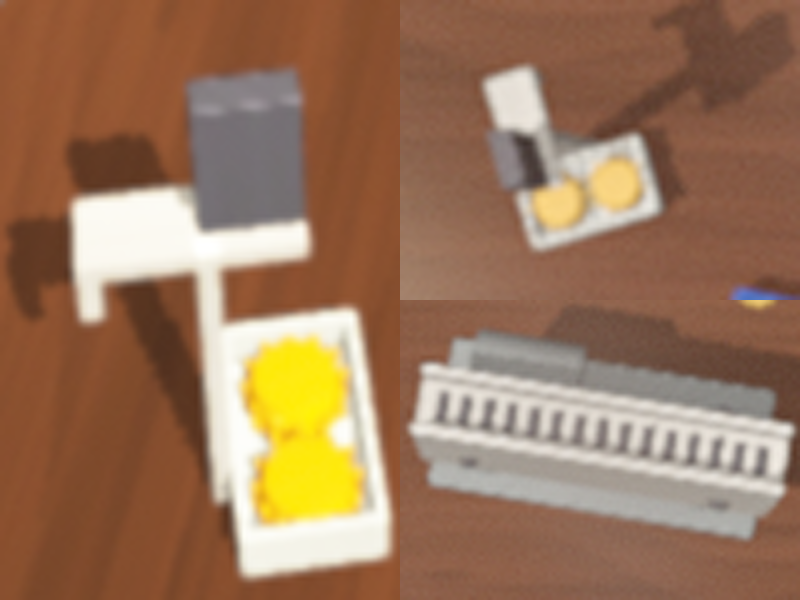

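View pics/crop2.png

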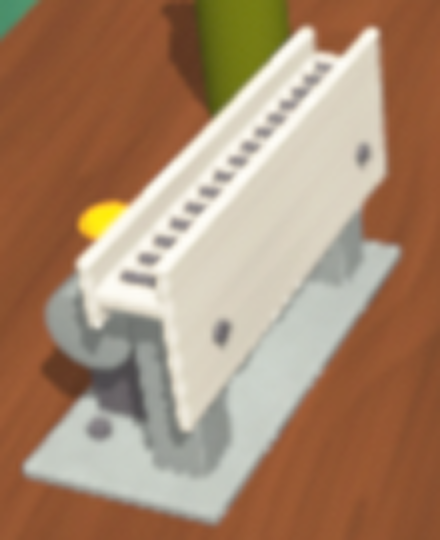

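```bash
python3 - <<'E'
from h import *
s=load('side');t=load('top')
T=lambda u,v:(190+(u-400)/5,170+v/5); S=lambda u,v:(245+u/5,275+v/5)
RT=lambda u,v:(280+(u-400)/4,110+(v-300)/4); RS=lambda u,v:(190+u/4,145+v/4)
def ang(a,b): d=b-a; return np.degrees(np.arctan2(d[1],d[0]))
L=onz(t,*RT(413,428),.155);R=onz(t,*RT(785,486),.155)
print('rail top',L,R,np.linalg.norm(L-R),ang(R,L))
Ls=onz(s,*RS(165,278),.155);Rs=onz(s,*RS(376,32),.155)
print('rail side',Ls,Rs,np.linalg.norm(Ls-Rs),ang(Rs,Ls))
print(tri(t,RT(413,428),s,RS(165,278)),tri(t,RT(785,486),s,RS(376,32)))
q=[onz(s,*S(*p),.166) for p in((187,82),(298,70),(303,97),(193,110))]
print('tab side',np.mean(q,0),ang(q[1],q[0]),ang(q[2],q[3]),[np.linalg.norm(q[i]-q[i-1]) for i in range(4)])
q=[onz(t,*T(*p),.166) for p in((485,133),(500,130),(514,187),(499,187))]
print('tab top',np.mean(q,0),ang(q[3],q[0]),np.linalg.norm(q[3]-q[0]))
q=[onz(t,*T(*p),.116) for p in((485,83),(530,67))]
print('hook edge',np.mean(q,0),ang(q[1],q[0]),np.linalg.norm(q[0]-q[1]))
q=[onz(t,*T(*p),.018) for p in((640,135),(662,210),(538,250))]
print('tray',q,ang(q[2],q[1]),[np.linalg.norm(q[i]-q[i-1]) for i in(1,2)])
q=[onz(s,*S(*p),.116) for p in((72,200),(78,275),(308,258))]
print('bridge side',q,ang(q[2],q[1]),[np.linalg.norm(q[i]-q[i-1]) for i in(1,2)])
o=[onz(t,405,203,.116),onz(t,411,217,.166)];print('other',o)
E
```

```text
rail top [0.62654895 0.10527642 0.155     ] [ 0.59293558 -0.13146561  0.155     ] 0.239116397044323 81.91897980103818
rail side [0.62287728 0.11734546 0.155     ] [ 0.58814463 -0.12047929  0.155     ] 0.2403476056379973 81.69109003708154
(array([0.62830401, 0.10610995, 0.14613154]), np.float64(0.00025623433322452977)) (array([ 0.59284415, -0.13268203,  0.14840626]), np.float64(0.002523428996967311))
tab side [0.47229926 0.28433254 0.166     ] 17.8005833828501 18.42232468145522 [np.float64(0.01002515375398906), np.float64(0.02982281040673431), np.float64(0.00966702042114872), np.float64(0.02915118318846991)]
tab top [0.47063078 0.28401711 0.166     ] 16.3375473943454 0.02798369837617063
hook edge [0.51752697 0.29573155 0.116     ] 110.6214007642404 0.025066390426596783
tray [array([0.4930652 , 0.24610666, 0.018     ]), array([0.44994739, 0.23219695, 0.018     ]), array([0.42578774, 0.30303723, 0.018     ])] -71.16837013170304 [np.float64(0.045305913295396495), np.float64(0.07484673247523335)]
bridge side [array([0.52342267, 0.28798466, 0.116     ]), array([0.51438241, 0.31206933, 0.116     ]), array([0.45393095, 0.29625664, 0.116     ])] 14.65879460361441 [np.float64(0.025725426547246178), np.float64(0.06248536286391975)]
other [array([ 0.47806526, -0.21351673,  0.116     ]), array([ 0.44082768, -0.21704867,  0.166     ])]
```

The crop shows a white frame, rectangular tray and two yellow crowns, so it is the right carrier. Tab ≈ (0.4715, 0.284), yaw ≈ 17.8°, and both views agree within 2 mm. The lip middle is ≈ (0.608, −0.007), with its x axis at −8.2°. The rail's y differs by 12 mm between views, so I'll look again from close by. Now I'll go round at a safe height.

```bash
python3 -m inch '[-0.136,-0.114,0.27,0,0,0,-0.136,-0.114,0.27,0,0,0,-0.136,-0.114,0.27,0,0,0,-0.136,-0.114,0.27,0,0,0,-0.136,-0.114,0.27,0,0,0,-0.136,-0.114,0.27,0,0,0,-0.136,-0.114,0.27,0,0,0,-0.136,-0.114,0.27,0,0,0]'; python3 -c "
from station import bot
o=bot.get_obs();print(o['tcp_pos'],o['orientation'],o['q'])"
```

```text
time_s: 0.9
tcp_pos: [0.4042, -0.4476, 0.3319]
orientation: [[0.265, 0.002, 0.964], [-0.964, -0.0, 0.265], [0.001, -1.0, 0.002]]
wrist_force: [-0.4, 0.7, -0.2]
finger_gap: 0.0852
[ 0.4041971  -0.44758364  0.33187123] [[ 2.65103212e-01  2.05964024e-03  9.64217841e-01]
 [-9.64219763e-01 -1.92248735e-04  2.65104151e-01]
 [ 7.31388839e-04 -9.99997860e-01  1.93498007e-03]] [ 0.77410019  0.22966316 -0.05330701  1.62368892  0.01136767  1.2869002
 -0.58345919]
```

```bash
python3 -m inch '[-0.338,0,0.273,0,0,0,-0.338,0,0.273,0,0,0,-0.338,0,0.273,0,0,0,-0.338,0,0.273,0,0,0,-0.338,0,0.273,0,0,0,-0.338,0,0.273,0,0,0,-0.338,0,0.273,0,0,0,-0.338,0,0.273,0,0,0,-0.338,0,0.273,0,0,0,-0.338,0,0.273,0,0,0]'
```

```text
time_s: 1.9
tcp_pos: [0.5775, -0.0484, 0.3299]
orientation: [[0.265, -0.001, 0.964], [-0.964, 0.002, 0.265], [-0.002, -1.0, -0.0]]
wrist_force: [0.1, -0.2, 0.5]
finger_gap: 0.0856
```

```bash
python3 -m inch '[-0.348,0.09,-0.014,0,-0.042,0,-0.348,0.09,-0.014,0,-0.042,0,-0.348,0.09,-0.014,0,-0.042,0,-0.348,0.09,-0.014,0,-0.042,0,-0.348,0.09,-0.014,0,-0.042,0,-0.348,0.09,-0.014,0,-0.042,0,-0.348,0.09,-0.014,0,-0.042,0,-0.348,0.09,-0.014,0,-0.042,0,-0.348,0.09,-0.014,0,-0.042,0,-0.348,0.09,-0.014,0,-0.042,0]'
python3 - <<'E'
from h import *
f=grab('side'); cv2.imwrite('pics/s1.png',cv2.resize(f['image'][220:400,200:400],None,fx=3,fy=3)[:,:,::-1])
E
```

```text
time_s: 2.9
tcp_pos: [0.4734, 0.2777, 0.2405]
orientation: [[0.299, -0.0, 0.954], [-0.954, -0.001, 0.299], [0.001, -1.0, -0.0]]
wrist_force: [0.8, -0.4, -0.1]
finger_gap: 0.0852
```

View pics/s1.png

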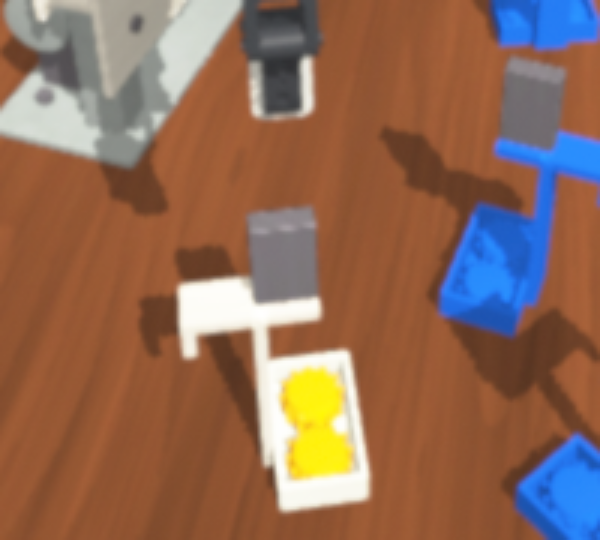

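Picture: near fingertip at crop (282,115) is in line with the tab at (283,255), and the carrier is undisturbed. I'll descend astride the tab, then close.

```bash
python3 -m inch '[-0.006,0.05,0,0,0,0,-0.006,0.07,0,0,0,0,-0.006,0.085,0,0,0,0,-0.006,0.094,0,0,0,0,-0.006,0.094,0,0,0,0]'; python3 -m inch '[0,0,0,0,0,0,0,0,0,0,0,0,0,0,0,0,0,0,0,0,0,0,0,0,0,0,0,0,0,0,0,0,0,0,0,0,0,0,0,0,0,0,0,0,0,0,0,0]' 0
python3 - <<'E'
from h import *
f=grab('side'); cv2.imwrite('pics/s2.png',cv2.resize(f['image'][220:400,200:400],None,fx=3,fy=3)[:,:,::-1])
E
```

```text
time_s: 3.45
tcp_pos: [0.4712, 0.2843, 0.1464]
orientation: [[0.299, -0.0, 0.954], [-0.954, -0.0, 0.299], [0.0, -1.0, -0.001]]
wrist_force: [-0.3, -0.0, 0.2]
finger_gap: 0.0857
time_s: 4.25
tcp_pos: [0.4713, 0.2851, 0.1472]
orientation: [[0.3, 0.001, 0.954], [-0.954, 0.0, 0.3], [0.0, -1.0, 0.001]]
wrist_force: [0.3, -2.1, 6.5]
finger_gap: 0.0096
```

View pics/s2.png

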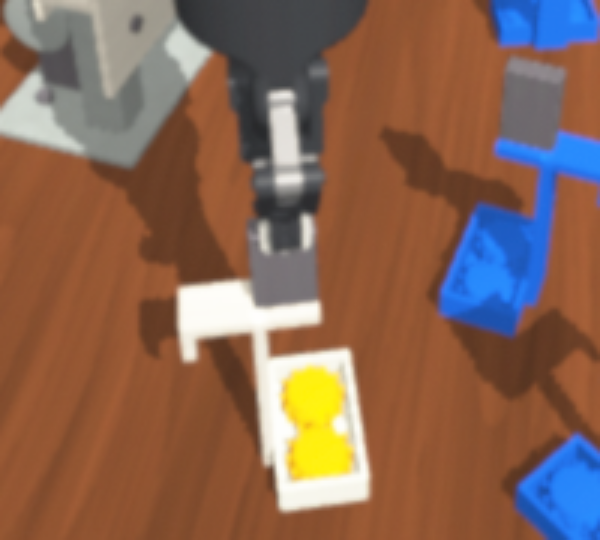

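```bash
python3 - <<'E'
from h import *
f=load('side')
def zat(px,y):
    c,d=ray(f,*px); return c+d*(y-c[1])/d[1]
print(zat((294,258),.325),zat((295.7,302.7),.2965))
print(proj(f,(.468,.2965,.128)), proj(f,(.4713,.2851,.166)))
print(bot.get_obs()['finger_gap'],bot.get_obs()['wrist_force'])
cv2.imwrite('pics/s3.png',cv2.resize(f['image'][275:335,265:325],None,fx=10,fy=10,interpolation=cv2.INTER_CUBIC)[:,:,::-1])
E
```

```text
[0.4592464  0.325      0.26742835] [0.46751896 0.2965     0.16156957]
[296.21674021 319.56322044] [294.68995224 293.45265699]
0.009345823158737504 [ 0.74420179 -1.73609434  5.84388631]
```

View pics/s3.png

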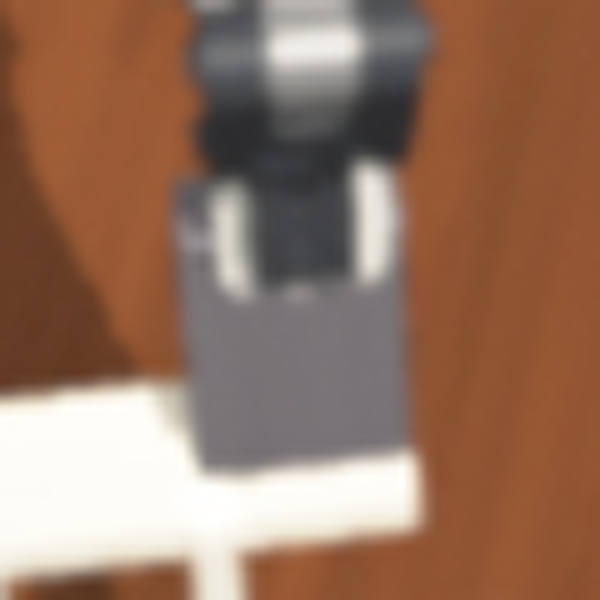

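The pads overlap only the top ~12 mm of the tab: tips at crop row 290, tab face from 235 to 465. So the fingertips stand about 30 mm higher than the stated overhang predicts. I'll check the overhang, then reopen, go lower and close again.

```bash
python3 -c "
from station import bot
print(bot.finger_overhang)"; python3 -m inch '[0,0,0,0,0,0,0,0,0,0,0,0,0,0,0,0,0,0,0,0,0,0,0,0,0,0,0,0,0,0,0,0,0,0,0,0]' 0.06;  python3 -m inch '[0,0.012,0,0,0,0,0,0.024,0,0,0,0,0,0.024,0,0,0,0]'; python3 -m inch '[0,0,0,0,0,0,0,0,0,0,0,0,0,0,0,0,0,0,0,0,0,0,0,0,0,0,0,0,0,0,0,0,0,0,0,0,0,0,0,0,0,0,0,0,0,0,0,0]' 0
python3 - <<'E'
from h import *
f=grab('side'); t=grab('top')
cv2.imwrite('pics/s4.png',np.hstack([cv2.resize(f['image'][265:345,255:335],(480,480),interpolation=cv2.INTER_CUBIC),cv2.resize(t['image'][160:240,185:235],(300,480))])[:,:,::-1])
E
```

```text
0.019
time_s: 4.9
tcp_pos: [0.4709, 0.2851, 0.1467]
orientation: [[0.3, -0.0, 0.954], [-0.954, 0.0, 0.3], [-0.0, -1.0, -0.0]]
wrist_force: [0.8, 0.7, -0.1]
finger_gap: 0.0599
time_s: 5.2
tcp_pos: [0.4699, 0.2844, 0.1205]
orientation: [[0.3, -0.003, 0.954], [-0.954, -0.001, 0.3], [0.001, -1.0, -0.003]]
wrist_force: [-0.2, -0.7, -0.3]
finger_gap: 0.0602
time_s: 6.0
tcp_pos: [0.4708, 0.2851, 0.1227]
orientation: [[0.3, -0.0, 0.954], [-0.954, 0.0, 0.3], [-0.0, -1.0, -0.0]]
wrist_force: [0.2, 0.0, -2.7]
finger_gap: 0.0112
```

View pics/s4.png

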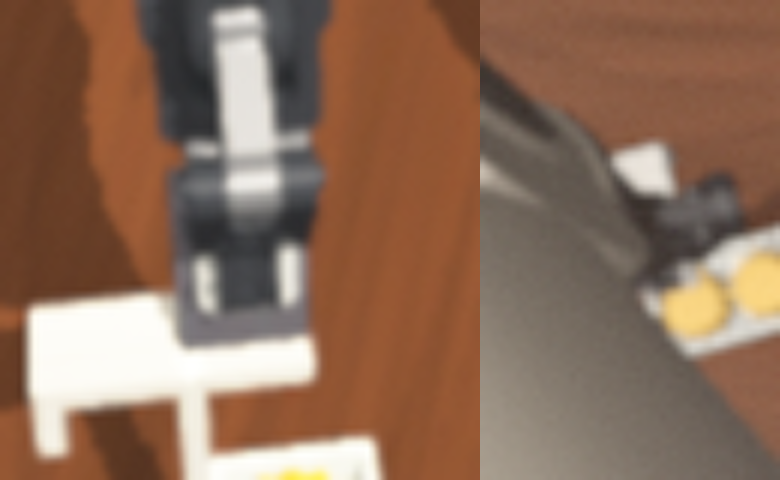

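The grip is now solid: opening 11.2 mm, with pad tips at crop row 310, just above the bridge at 343. The grip centre is the TCP reading + 18 mm in z. Next I'll lift clear of everything.

```bash
python3 -m inch '[0,-0.02,0,0,0,0,0,-0.05,0,0,0,0,0,-0.08,0,0,0,0,0,-0.115,0,0,0,0,0,-0.15,0,0,0,0,0,-0.17,0,0,0,0,0,-0.177,0,0,0,0,0,-0.177,0,0,0,0]'; python3 -m inch '[0.03,0,0.002,0,0.045,0,0.06,0,0.004,0,0.09,0,0.09,0,0.005,0,0.13,0,0.12,0,0.007,0,0.175,0,0.15,0,0.009,0,0.22,0,0.18,0,0.01,0,0.265,0,0.21,0,0.012,0,0.31,0,0.24,0,0.014,0,0.355,0,0.27,0,0.015,0,0.4,0,0.295,0,0.0166,0,0.435,0,0.307,0,0.0166,0,0.448,0,0.307,0,0.0166,0,0.448,0]'
python3 - <<'E'
from h import *
bot.get_obs()
for n,(x,y,w,h) in (('side',(180,90,140,180)),('top',(270,90,130,130))):
    f=grab(n)
    cv2.imwrite(f'pics/{n}5.png',cv2.resize(f['image'][y:y+h,x:x+w],None,fx=3 if n=='side' else 4,fy=3 if n=='side' else 4,interpolation=cv2.INTER_CUBIC)[:,:,::-1])
E
```

```text
time_s: 6.9
tcp_pos: [0.471, 0.2852, 0.3]
orientation: [[0.3, 0.001, 0.954], [-0.954, 0.0, 0.3], [-0.0, -1.0, 0.001]]
wrist_force: [0.6, -0.0, -3.8]
finger_gap: 0.011
time_s: 8.1
tcp_pos: [0.5793, -0.0047, 0.2993]
orientation: [[-0.146, -0.001, 0.989], [-0.989, -0.0, -0.146], [0.0, -1.0, -0.001]]
wrist_force: [-1.1, -0.1, -2.2]
finger_gap: 0.0109
```

View pics/side5.png

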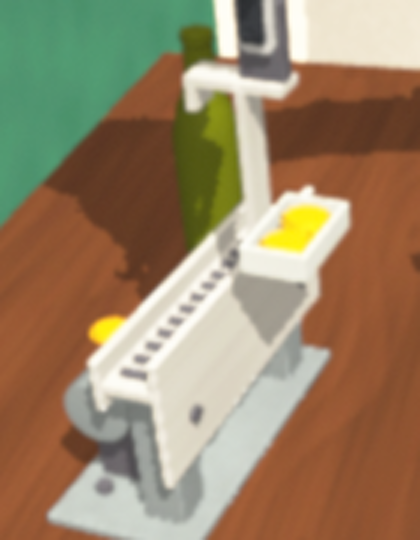

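Picture: carrier hangs upright in the grip. The hook end is at crop (193,106), above and beyond the rail, and the near top corner of the lip is at crop (155,362). I'll check the hook and lip numerically.

```bash
python3 - <<'E'
from h import *
s=load('side');t=load('top')
C=lambda u,v:(180+u/3,90+v/3)
print('pred hook px (crop)',[(proj(s,(.6248,-.0114,z))-[180,90])*3 for z in(.26,.27,.28)])
p=C(155,362); print('lip near',onz(s,*p,.155))
RT=lambda u,v:(280+(u-400)/4,110+(v-300)/4)
print(tri(t,RT(413,428),s,p))
for name,P in(('lip mid A',(.608,-.007,.155)),('mid B',(.6097,-.013,.155)),('endL',(.6265,.1053,.155))): print(name,(proj(s,P)-[180,90])*3)
E
```

```text
pred hook px (crop) [array([203.03141144, 115.10225859]), array([201.39524846, 100.12601202]), array([199.73460215,  84.92566285])]
lip near [0.62614574 0.10640064 0.155     ]
(array([0.62668213, 0.10534488, 0.15418424]), np.float64(8.09233834068682e-05))
lip mid A [241.18317975 265.56264841]
mid B [241.35414958 260.72247269]
endL [155.08235772 360.85627627]
```

View pics/top5.png

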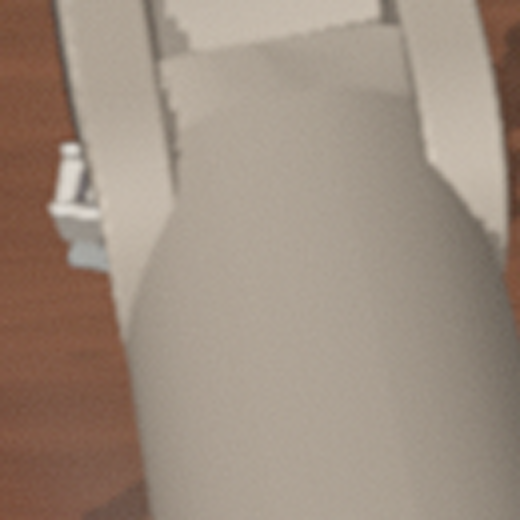

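Lip end now triangulates to z = 0.154, and lip middle is ≈ (0.610, −0.013). The hook sits about 19 mm behind the lip centre (wanted 16.5), so I'll lower straight down with a 2 mm correction.

```bash
python3 -m inch '[0,0.02,-0.002,0,0,0,0,0.04,-0.002,0,0,0,0,0.055,-0.002,0,0,0,0,0.07,-0.002,0,0,0,0,0.085,-0.002,0,0,0,0,0.095,-0.002,0,0,0,0,0.1,-0.002,0,0,0,0,0.105,-0.002,0,0,0,0,0.11,-0.002,0,0,0,0,0.115,-0.002,0,0,0,0,0.115,-0.002,0,0,0]'
python3 -m inch '[0,0.001,0,0,0,0,0,0.002,0,0,0,0,0,0.003,0,0,0,0,0,0.004,0,0,0,0,0,0.005,0,0,0,0,0,0.006,0,0,0,0,0,0.006,0,0,0,0,0,0.006,0,0,0,0]'
python3 - <<'E'
from h import *
f=grab('side')
cv2.imwrite('pics/side6.png',cv2.resize(f['image'][100:240,200:310],None,fx=4,fy=4,interpolation=cv2.INTER_CUBIC)[:,:,::-1])
E
```

```text
time_s: 9.3
tcp_pos: [0.5766, -0.0025, 0.1842]
orientation: [[-0.143, -0.001, 0.99], [-0.99, 0.0, -0.143], [0.0, -1.0, -0.001]]
wrist_force: [-0.3, -0.8, -2.4]
finger_gap: 0.0107
time_s: 10.1
tcp_pos: [0.5768, -0.0025, 0.1787]
orientation: [[-0.143, -0.0, 0.99], [-0.99, 0.0, -0.143], [-0.0, -1.0, -0.0]]
wrist_force: [0.3, -0.4, -3.1]
finger_gap: 0.0109
```

View pics/side6.png

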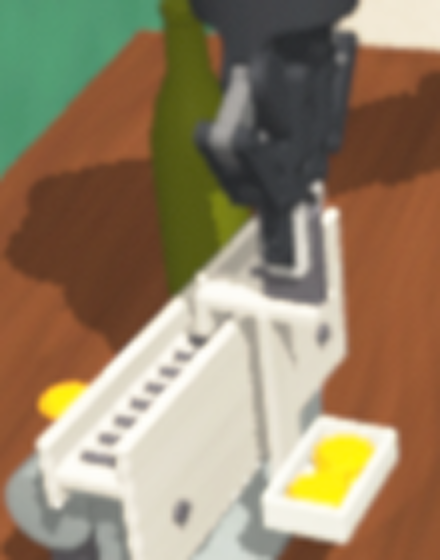

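Picture: the bridge at crop (235,300) spans the lip. The hook end at (197,325) goes into the groove, and the strap at (265,390) is in front of the face. No contact yet (−3 N is the carrier's weight), so I'll creep down until the weight comes off.

```bash
python3 -m inch '[0,0.002,0,0,0,0,0,0.003,0,0,0,0,0,0.004,0,0,0,0,0,0.005,0,0,0,0,0,0.006,0,0,0,0,0,0.007,0,0,0,0,0,0.007,0,0,0,0]'
python3 -m inch '[0,0.001,0,0,0,0,0,0.002,0,0,0,0,0,0.002,0,0,0,0,0,0.003,0,0,0,0,0,0.003,0,0,0,0]'
python3 -m inch '[0,0.001,0,0,0,0,0,0.002,0,0,0,0,0,0.002,0,0,0,0,0,0.002,0,0,0,0]'
```

```text
time_s: 10.85
tcp_pos: [0.5768, -0.0025, 0.1716]
orientation: [[-0.143, -0.0, 0.99], [-0.99, 0.0, -0.143], [-0.0, -1.0, -0.0]]
wrist_force: [-1.0, -0.1, -3.2]
finger_gap: 0.0111
time_s: 11.35
tcp_pos: [0.5768, -0.0025, 0.1686]
orientation: [[-0.143, -0.0, 0.99], [-0.99, 0.0, -0.143], [-0.0, -1.0, -0.0]]
wrist_force: [-0.1, 0.3, -2.5]
finger_gap: 0.0108
time_s: 11.75
tcp_pos: [0.5769, -0.0024, 0.1674]
orientation: [[-0.143, 0.0, 0.99], [-0.99, -0.0, -0.143], [0.0, -1.0, 0.0]]
wrist_force: [-4.8, -0.4, 7.2]
finger_gap: 0.0109
```

Contact came at 0.1674 m, where predicted, with +7 N taking the load. I'll hold briefly, open, then rise clear and look.

```bash
python3 -m inch '[0,-0.0005,0,0,0,0,0,-0.0005,0,0,0,0]' && python3 -m inch '[0,0,0,0,0,0,0,0,0,0,0,0,0,0,0,0,0,0,0,0,0,0,0,0,0,0,0,0,0,0,0,0,0,0,0,0,0,0,0,0,0,0]' 0.05
python3 -m inch '[0,-0.01,0,0,0,0,0,-0.03,0,0,0,0,0,-0.06,0,0,0,0,0,-0.1,0,0,0,0,0,-0.15,0,0,0,0,0,-0.18,0,0,0,0,0,-0.18,0,0,0,0]'
python3 -m inch '[0,0,-0.1,0,0,0,0,0,-0.1,0,0,0,0,0,-0.1,0,0,0,0,0,-0.1,0,0,0,0,0,-0.1,0,0,0]'
python3 - <<'E'
from h import *
f=grab('side')
cv2.imwrite('pics/side7.png',cv2.resize(f['image'][100:250,200:400],None,fx=4,fy=4,interpolation=cv2.INTER_CUBIC)[:,:,::-1])
E
```

```text
time_s: 11.95
tcp_pos: [0.5769, -0.0025, 0.1675]
orientation: [[-0.143, 0.0, 0.99], [-0.99, 0.0, -0.143], [-0.0, -1.0, 0.0]]
wrist_force: [-2.4, -0.0, 3.4]
finger_gap: 0.0109
time_s: 12.65
tcp_pos: [0.5769, -0.0025, 0.1673]
orientation: [[-0.143, 0.0, 0.99], [-0.99, 0.0, -0.143], [-0.0, -1.0, 0.0]]
wrist_force: [1.0, -0.4, -0.5]
finger_gap: 0.0502
time_s: 13.35
tcp_pos: [0.5784, -0.0021, 0.3529]
orientation: [[-0.143, 0.008, 0.99], [-0.99, 0.0, -0.143], [-0.001, -1.0, 0.007]]
wrist_force: [-0.6, 0.4, -0.2]
finger_gap: 0.0498
time_s: 13.85
tcp_pos: [0.4785, 0.0117, 0.3476]
orientation: [[-0.143, 0.001, 0.99], [-0.99, 0.0, -0.143], [-0.0, -1.0, 0.001]]
wrist_force: [0.8, -0.2, 0.5]
finger_gap: 0.05
```

View pics/side7.png

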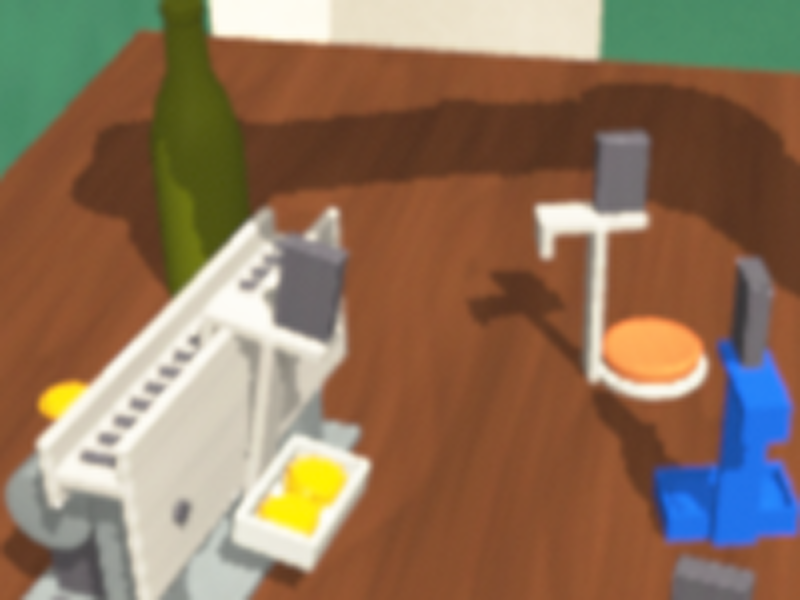

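The carrier hangs on the lip: hook in the groove near crop (210,310), a slight lean with the strap towards the face, both crowns aboard. The other carrier stands at (620,260), apparently unmoved. I'll let it settle, check for motion, and hand in.

```bash
python3 -m inch '[0,0,0,0,0,0,0,0,0,0,0,0,0,0,0,0,0,0,0,0,0,0,0,0,0,0,0,0,0,0,0,0,0,0,0,0,0,0,0,0,0,0,0,0,0,0,0,0]'
python3 - <<'E'
from h import *
a=load('side')['image'][100:250,200:300].astype(int); f=grab('side'); b=f['image'][100:250,200:300]
d=abs(a-b).max(2); print('moved px',(d>40).sum())
im=lambda u,v:(200+u/4,100+v/4)
top=np.array(im(313,245)); bot_=np.array(im(305,330))
# lean: tab top/bottom vs x at the tab plane y~0
def aty(px,y):
    c,dd=ray(f,*px); return c+dd*(y-c[1])/dd[1]
p,q=aty(top,0),aty(bot_,0); print(p,q,'lean deg',np.degrees(np.arctan2(p[0]-q[0],p[2]-q[2])))
o=im(620,205); print('other grip-bottom', onz(f,*o,.116))
if (d>40).sum()<20: bot.close_job(); print('handed in')
E
```

```text
time_s: 14.7
tcp_pos: [0.4779, 0.0118, 0.3473]
orientation: [[-0.143, 0.0, 0.99], [-0.99, 0.0, -0.143], [-0.0, -1.0, 0.0]]
wrist_force: [0.3, -1.8, 1.1]
finger_gap: 0.05
moved px 0
[5.66708335e-01 1.11022302e-16 2.01854420e-01] [ 5.73684714e-01 -1.11022302e-16  1.53566039e-01] lean deg -8.22082580324953
other grip-bottom [ 0.43920539 -0.23029935  0.116     ]
the job is handed in; nothing more can be done
handed in
```

The crown carrier now hangs on the rail's front lip, and I handed the job in at about 14.7 s. I gripped it by its tab, carried it over the rail, lowered it until the lip took its weight, then let go.

**Last checks:**
- **At rest:** no pixels changed between two pictures 0.8 s apart.
- **Lean:** about 8° by a rough single-view estimate, against the 17° limit.
- **Position and squareness:** the hook is in the groove, roughly 15 mm below the lip top. It is an estimated 5 mm or less from the rail's middle. The tool was square to the rail within about 1° when it let go; I did not measure this again afterwards.
- **Robot:** the arm is clear, about 0.1 m back at 0.35 m height.

**What disagreed:**
- **Finger height:** the fingertips sat about 30 mm higher than the stated overhang predicts. My first grip caught only the top of the tab, so I opened, went 24 mm lower and gripped again.
- **Rail position:** the first side-view reading was 12 mm off in y. I corrected it from the second picture.
- **Other carrier:** the two rough estimates of its position differ by about 13 mm, but I took them from different views and points. It looked upright and unmoved, and I did not measure it precisely.

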